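# Prove the gear dryer's lid is caught, then start the fan

## Robot

A 6-joint arm with a two-finger parallel gripper is mounted at the origin on the work surface. World frame = base frame: x ahead of the robot, y to its left, z up, the work surface at z = 0. Lengths are in m, angles in rad, forces in N, time in s.
With the tool pointing down it reaches from about 0.4 to 0.825 m from the base axis. Payload 7 kg.
Tool frame: the origin (TCP) lies midway between the tips of the shut fingers; the grasp point (between the pads) lies 19 mm behind it (grip_depth is the distance from the TCP to the grasp point, in m); z points along the fingers, y is the line along which they close (so a half turn about z gives the same grasp; the last joint's range is limited). The gripper opens to 88 mm and grips with 3 to 60 N. Pads are 19 mm wide; open, the fingers measure 130 mm over their backs; the gripper's body (78 mm by 193 mm) begins 47 mm behind the grasp point.
Start: joints at [1.55, 0.359, 0.012, 0, -1.224, -0.288], TCP at [0.205, 0.643, 0.227] pointing down, gripper open.
Joint ranges: [-3.07, 3.07], [-1.43, 2.12], [-1.02, 1.25], [-3.03, 1.67], [-3.05, -0], [-3.03, 3.03]. Speed limits (rad/s): [2.39, 2.39, 3.01, 3.14, 3.14, 3.14].

## Interface

Orientations are given as a rotation vector (axis times angle).
In Python, from bench import * gives the robot as it stands.
- The arm moves only by the tool step_arm, never from a script. Its argument "series" is a list that holds one entry, the list of rows, each a list of 7 numbers: the shift along the tool's x, y, z in cm, then the turn, a rotation vector about the tool's x, y, z in units of 6 degrees (1.0 is 6 degrees), then the finger opening in cm, from 0 to 8.76. A call has 1 to 5 rows; each row shifts and turns the commanded pose from where the row before left it, along the tool's axes as they then stand; what a row does not reach is not made up. A row lasts 1/10 s, in which the tool goes at most 50 mm and 8.59 degrees, less where a joint would pass 70% of its speed; a pose out of reach is approached as far as the arm can. A call is refused whole if a number of a shift passes 5 or a number of a turn 1, either way. A call with a gripper value outside its range is refused whole. The fingers move at their own pace and stop on an object; the grip force is fixed at half the most. Time passes only in rows, so rows that do not move let the fingers close. It gives the time, the measured TCP pose, the force, the opening and the grip force at its end, in the units of the state.
- get_state(): the state, without advancing time (a new reading comes with each control period).
- get_image(name): name is "scene" or "top" or "wrist"; returns a dict with "image" (480x640x3 uint8, red, green, blue), "fx", "fy", "cx", "cy" (pixels), "k1" (the pictures are not rectified: a ray, as slopes to the right and down, at radius r is drawn at 1 + k1 r^2 times it, then the intrinsics apply), "rvec" (rotation vector, rad) and "tvec" (3), from world to camera coordinates, as OpenCV has them. Camera axes: x right, y down, z forward; pixel columns grow to the right and rows downward; lengths in m; the calibration is good to about 2 mm. A picture is of the moment at which its call begins. There is no depth.
- hand_in(): hands the job in; it is judged then, once.
The state is a dict: "time_s": time; "qpos": joint angles; "joint_velocities": joint speeds; "effort": joint torques, N m; "tool_pos": TCP position; "orientation": TCP orientation; "contact_force": force on the tool from outside, world axes, zero at the start; "wrist_torque": the same for the moment, N m; "gripper_width": finger opening in m; "finger_force": force on a finger pad.
Only numpy, scipy, OpenCV 4.12 (cv2) and the standard library are available. Lean on these libraries where they do the work, as an engineer would, in place of code of your own. Each camera call takes 0.05 s, during which the arm holds its last target. There are 200 camera calls.

## Task

Give the gear dryer's lid a firm upward tug by its handle to check that its catch has held; if the lid comes up, press it down until it snaps shut and tug it again. Once the shut lid has withstood a tug for about half a second, let go of it and press the rear one of the three keys home, so that it stays down and the front key pops up; leave the middle key up, never start the fan with the lid off its catch, and leave the things around the dryer where they are.

Things in the scene. Friction and masses are not known exactly. Their poses are not given: they have to be found in the camera images.
- dryer: grey bench-top gear dryer, 200 (x) x 360 (y) x 120 mm high, fixed to the bench; origin at the centre of its underside, z up, its -x side is the front that faces the robot (yaw varies up to 0.25 rad), +y its left. The left 220 mm is a drying box under a hinged lid; the right 140 mm is a key deck, 105 mm high, with three white keys in a row from front to rear.
- lid (a joint): angle of the aluminium lid (rad, 0 = fully down, grows as the front edge lifts, to 1.0). Caught it rests at 0; tugged up by the handle it strains (about 0.007 at 6 N, 0.0135 at 10 N: 1 to 2.2 mm at the handle) and springs back; over 15 to 18 N the catch lets go. Not caught it rests loose at about 0.055, lifts freely with 2 to 3 N and sinks back slowly, without catching.
- lid_front (a point): middle of the lid's front edge, on its top face (128 mm above the bench when down; about 10 mm higher when it rests loose). A sprung snap catch sits under it. To catch the lid push down here or on the handle with 9 to 13 N: it snaps past the catch at about 0.027 rad and goes to 0; up to 22 N does no harm.
- lid_handle (a point): middle of the lid's bar handle: a dark steel bow of 12 mm round bar along the dryer's y, 112 mm over all (88 mm clear between its end legs), bar centre 47 mm above the lid's top and 175 mm above the bench when the lid is down, 165 mm in front of the hinge, on the lid's middle. Axes as the dryer's when the lid is down; they tip with the lid.
- lid_hinge (a point): middle of the lid's hinge line, which runs along the dryer's y at its rear top edge (in the dryer's frame x = +100, y = +70, z = 120 mm); axes tip with the lid. Lid plate 206 x 226 x 8 mm, 0.24 to 0.38 kg, with a 20 mm skirt that hides the gap below it.
- key_front (a joint): front (stop) key of the three interlocked keys: 0 fully up, 0.016 at the bottom of its travel (m, grows downwards); latched down it rests at about 0.0125. It is latched down at the start and pops up when another key is pressed home.
- key_middle (a joint): middle (gentle fan) key of the three interlocked keys: 0 fully up, 0.016 at the bottom of its travel (m, grows downwards); latched down it rests at about 0.0125. Up at the start; not wanted.
- key_rear (a joint): rear (full fan, farthest from the robot) key of the three interlocked keys: 0 fully up, 0.016 at the bottom of its travel (m, grows downwards); latched down it rests at about 0.0125. Up at the start; this is the key to press. Pressing home takes about 3 to 4 N (spring 2 N at the top); it has latched once pushed past 0.014, best to the stop at 0.016, and then comes back to about 0.0125.
- key_rear_top (a point): centre of the rear key's top face, 44 (x) x 90 (y) mm; 129 mm above the bench when up, 113 mm at the bottom of its travel. The keys are 52 mm apart, front to rear; in the dryer's frame this one is at x = +52, y = -110 mm.
- drink_bottle: white plastic drink bottle with black cap, 72 mm across, 190 mm tall, upright beside the dryer on the lid's side; origin at the centre of its underside. Leave alone.
- lube_can: grey spray can, 56 mm across, 150 mm tall, upright beside the dryer on the keys' side; origin at the centre of its underside. Leave alone.
- line_spool: clear line spool, 68 mm across, 40 mm tall, standing flat beside the dryer's key deck; origin at the centre of its underside. Leave alone.
- spanner: steel spanner about 180 mm long lying flat in front of the dryer; origin under its middle. Leave alone.
- mug: white mug, 80 mm across, 90 mm tall, to the robot's right; origin at the centre of its underside. Leave alone.
- reel: fishing reel about 80 x 90 mm and 58 mm high, lying on the bench to the robot's left; origin at the centre of its underside. Leave alone.

How it is judged:
By the outcome, as a careful person would: the job done as asked, in the order asked, and still so for the second after the job is handed in, with the robot touching nothing.
It also fails if it takes over 51 s, if anything falls off the work surface, if the arm or the gripper's body presses on something with over 40 N, if the wrist force passes 120 N, or if a joint passes its speed limit or range.

## Working session

There is one attempt and no reset: what is moved stays moved. The work goes in short steps, Python scripts to look and compute and a tool call to move; the robot and the scene stay as the last step left them, time stands still between calls to the robot, and variables do not carry over. Pictures are saved under pics/ and viewed, at most 10 in all, crops included, and the job is handed in when it is done.

Besides the shell and the picture viewer there is one more tool, called after ">>>" by a JSON object that holds its "method" and its "body". step_arm: Moves the arm, as the interface text tells. Its arguments: {"type":"object","properties":{"series":{"type":"array","items":{"type":"array","items":{"type":"array","items":{"type":"number"}}}}},"required":["series"]}

```bash
mkdir -p pics
cat > h.py <<'E'
from bench import *
import numpy as np, cv2
from scipy.spatial.transform import Rotation as R
def snap(n,f):
    d=get_image(n); cv2.imwrite('pics/'+f,d['image'][:,:,::-1]); np.save('pics/'+f+'.npy',d,allow_pickle=True); return d
def load(f): return np.load('pics/'+f+'.npy',allow_pickle=True).item()
def cast(d,u,v,z):
    p=np.array([(u-d['cx'])/d['fx'],(v-d['cy'])/d['fy']]);q=p.copy()
    for _ in range(20): q=p/(1+d['k1']*(q@q))
    M=R.from_rotvec(d['rvec']).as_matrix();t=np.array(d['tvec']).ravel()
    c=-M.T@t;r=M.T@np.array([*q,1]);return c+r*(z-c[2])/r[2]
def proj(d,P):
    M=R.from_rotvec(d['rvec']).as_matrix();c=M@np.array(P)+np.array(d['tvec']).ravel();q=c[:2]/c[2]
    q=q*(1+d['k1']*(q@q));return q*[d['fx'],d['fy']]+[d['cx'],d['cy']]
E
python3 - <<'E'
from h import *
snap('top','t0.png');snap('scene','s0.png')
s=get_state();print(s)
E
```

```text
{'time_s': 0.1, 'qpos': array([ 1.55005802e+00,  3.59303977e-01,  1.11510356e-02, -2.95746652e-04,
       -1.22409109e+00, -2.88099446e-01]), 'joint_velocities': array([-0.00156115, -0.00192644,  0.00309122,  0.00053473, -0.00127881,
        0.00079174]), 'effort': array([-1.65740348e-03, -5.84159732e+01,  2.93751222e+01,  7.01563239e+00,
        1.02114220e-02, -6.17714272e-05]), 'tool_pos': array([0.20506528, 0.64264146, 0.22572622]), 'orientation': array([ 3.10273243e+00, -4.83125378e-01, -1.29751813e-04]), 'contact_force': array([-0.05626682, -0.23721918,  0.00055066]), 'wrist_torque': array([-0.01480559,  0.00792474, -0.00239773]), 'finger_force': 0.0, 'gripper_width': 0.08754872680925341}
```

View pics/t0.png

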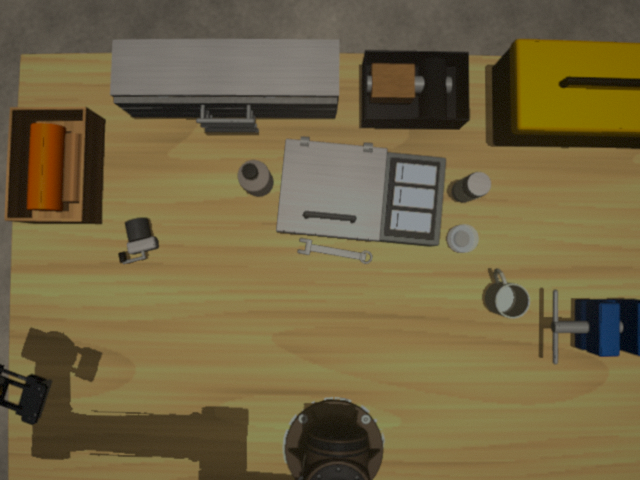

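View pics/s0.png

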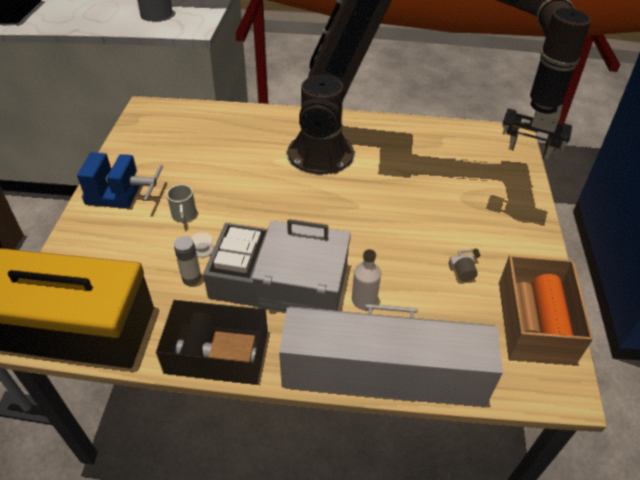

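The top view shows the handle from (304,215) to (355,219), keys at about (415,174), (413,197) and (411,221), with the front one lower. The bottle is at (254,177) and the can at (472,187).

Run:
```python
from h import *
d=load('t0.png');im=d['image'].astype(int)
g=im.max(2)
m=np.zeros(g.shape,np.uint8);m[205:228,296:362]=(g[205:228,296:362]<75)
n,l,st,c=cv2.connectedComponentsWithStats(m);k=1+np.argmax(st[1:,4]);print(st[k],c[k])
r=cv2.minAreaRect(np.argwhere(l==k)[:,::-1].astype(np.float32));print(r)
for z in(.175,.185):print('handle',z,cast(d,*r[0],z))
m=np.zeros(g.shape,np.uint8);s=np.s_[158:238,385:442];m[s]=(im.min(2)[s]>125)
n,l,st,c=cv2.connectedComponentsWithStats(m);P=[]
for k in range(1,n):
  if st[k,4]>100:
    r=cv2.minAreaRect(np.argwhere(l==k)[:,::-1].astype(np.float32))
    print(st[k],r,cast(d,*r[0],.129))
    P.append(r)
P=sorted(P,key=lambda r:r[0][1]);kr=cast(d,*P[0][0],.129);km=cast(d,*P[1][0],.129)
b=cv2.boxPoints(P[0]); 
v=kr-km;print('spacing',np.hypot(*v[:2]),'yaw keys',np.arctan2(v[1],v[0]))
# lid plate corners (hinge row & left) yaw
for z in(.175,.185):
  a=cast(d,303.5,215,z);e=cast(d,354.5,219.5,z);print('yaw handle',np.arctan2(-(a-e)[0],(a-e)[1]),np.linalg.norm(a-e))
for yaw in (np.arctan2(v[1],v[0]),):
  Rz=np.array([[np.cos(yaw),-np.sin(yaw)],[np.sin(yaw),np.cos(yaw)]])
  mid=(kr+km)[:2]/2; o=mid-Rz@[.026,-.110];print('origin',o,'pred handle',o+Rz@[-.065,.07],'pred rear',o+Rz@[.052,-.11])
s_=get_state();print(R.from_rotvec(s_['orientation']).as_matrix().round(3))
```

```text
[303 212  53  11 265] [329.32075472 215.94339623]
((328.9872741699219, 216.64332580566406), (52.23847198486328, 6.773293495178223), 5.079607963562012)
handle 0.175 [0.5410614  0.01878616 0.175     ]
handle 0.185 [0.5403533  0.01894532 0.185     ]
[396 164  40  21 659] ((415.415771484375, 173.6348419189453), (38.776920318603516, 17.871517181396484), 5.440331935882568) [ 0.64068822 -0.17126134  0.129     ]
[394 187  40  21 670] ((413.32586669921875, 197.0786590576172), (39.06134796142578, 17.918920516967773), 5.440332412719727) [ 0.58887175 -0.16653698  0.129     ]
[391 211  40  21 658] ((410.427001953125, 221.01687622070312), (38.68211364746094, 17.966325759887695), 5.440331935882568) [ 0.53624037 -0.16011571  0.129     ]
spacing 0.052031399999212795 yaw keys -0.0909235495426412
yaw handle -0.07997281902027567 0.10763236353659714
yaw handle -0.07997281902027512 0.10673046551023906
origin [ 0.5988752  -0.05699278] pred handle [0.54049958 0.01861996] pred rear [ 0.64067259 -0.17125992]
[[ 0.953 -0.304 -0.   ]
 [-0.304 -0.953 -0.001]
 [ 0.     0.001 -1.   ]]
```

```bash
cat >> h.py <<'E'
def plan(xyz,ang,n):
    "ang: wanted direction of tool y in world (rad); prints rows, tool assumed pointing down"
    s=get_state();M0=R.from_rotvec(s['orientation']);M=M0.as_matrix()
    da=(ang-np.arctan2(M[1,1],M[0,1])+np.pi)%(2*np.pi)-np.pi
    D=np.array(xyz)-s['tool_pos'];print('world d(mm)',(D*1e3).round(1),'turn deg',np.degrees(da).round(2),'tilt',M[:,2].round(4))
    for i in range(n):
        print((M.T@D/n*100).round(2).tolist(),round(-np.degrees(da)/n/6,2))
        M=R.from_rotvec([0,0,da/n]).as_matrix()@M
E
python3 - <<'E'
from h import *
plan([.540,.0187,.227],np.pi-.09,15)
E
```

```text
world d(mm) [ 334.9 -623.9    1.3] turn deg -77.46 tilt [-3.0e-04 -1.4e-03 -1.0e+00]
[3.39, 3.28, -0.0] 0.86
[3.67, 2.97, -0.0] 0.86
[3.93, 2.62, -0.0] 0.86
[4.15, 2.26, -0.0] 0.86
[4.33, 1.88, -0.01] 0.86
[4.48, 1.48, -0.01] 0.86
[4.6, 1.07, -0.01] 0.86
[4.68, 0.65, -0.01] 0.86
[4.72, 0.23, -0.01] 0.86
[4.72, -0.2, -0.01] 0.86
[4.68, -0.62, -0.01] 0.86
[4.61, -1.04, -0.01] 0.86
[4.49, -1.45, -0.01] 0.86
[4.34, -1.85, -0.01] 0.86
[4.16, -2.23, -0.01] 0.86
```

>>> {"method": "step_arm", "body": {"series": [[[3.4,3.3,0,0,0,0.86,8.76],[3.7,3.0,0,0,0,0.86,8.76],[3.9,2.6,0,0,0,0.86,8.76],[4.1,2.3,0,0,0,0.86,8.76],[4.3,1.9,0,0,0,0.86,8.76]]]}}

```text
time_s: 0.6
tool_pos: [0.3162, 0.4328, 0.2263]
orientation: [2.916, -1.169, -0.0]
contact_force: [1.3, 1.0, -0.1]
gripper_width: 0.0875
finger_force: 0.0
```

>>> {"method": "step_arm", "body": {"series": [[[4.5,1.5,0,0,0,0.86,8.76],[4.6,1.1,0,0,0,0.86,8.76],[4.7,0.6,0,0,0,0.86,8.76],[4.7,0.2,0,0,0,0.86,8.76],[4.7,-0.2,0,0,0,0.86,8.76]]]}}

```text
time_s: 1.1
tool_pos: [0.4284, 0.225, 0.2266]
orientation: [-2.581, 1.79, 0.0]
contact_force: [1.6, -0.7, -0.3]
gripper_width: 0.0876
finger_force: 0.0
```

>>> {"method": "step_arm", "body": {"series": [[[4.6,-0.6,0,0,0,0.86,8.76],[4.5,-1.0,0,0,0,0.86,8.76],[4.4,-1.4,0,0,0,0.86,8.76],[4.3,-1.8,0,0,0,0.86,8.76],[2.5,-1.4,0,0,0,0.86,8.76]]]}}

```text
time_s: 1.6
tool_pos: [0.5298, 0.0357, 0.2263]
orientation: [2.114, -2.323, -0.0]
contact_force: [0.8, 0.9, 0.7]
gripper_width: 0.0881
finger_force: 0.0
```

Run:
```python
from h import *
print(get_state()['tool_pos']);plan([.540,.0187,.227],np.pi-.09,1);snap('wrist','w0.png')
```

```text
[0.52979415 0.03565529 0.22629193]
world d(mm) [ 10.2 -17.    0.7] turn deg 0.24 tilt [-5.e-04 -4.e-04 -1.e+00]
[1.59, -1.18, -0.07] -0.04
```

View pics/w0.png

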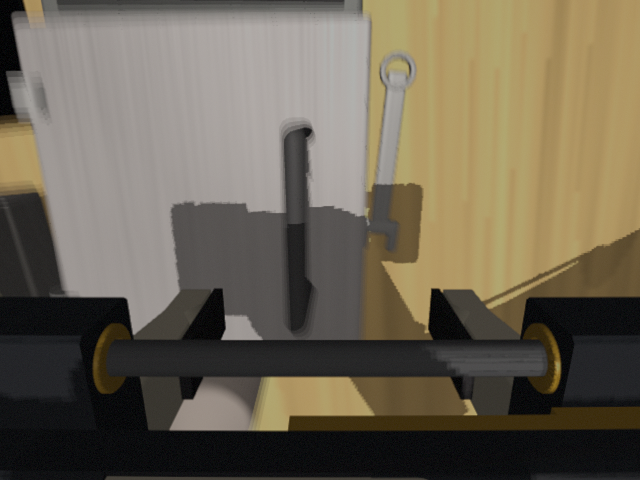

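The wrist view shows the bar upright from about (297,130) to (298,328), between the fingers and parallel to them.

Run:
```python
from h import *
d=load('w0.png')
for z in (.175,.184):
  a=cast(d,296,130,z);b=cast(d,298,326,z);print(z,(a+b)/2,np.linalg.norm(a-b),np.arctan2((a-b)[0],-(a-b)[1]))
plan([.540,.0187,.227],np.pi-.09,1)
```

```text
0.175 [0.5430404 0.0178888 0.175    ] 0.10853199153301171 -0.10504849461811906
0.184 [0.54213001 0.01530551 0.184     ] 0.1038518010323303 -0.10504849461811867
world d(mm) [  9.1 -15.2   1. ] turn deg 0.6 tilt [-8.0e-04 -1.4e-03 -1.0e+00]
[1.42, -1.06, -0.1] -0.1
```

>>> {"method": "step_arm", "body": {"series": [[[1.5,-1.2,0,0,0,0,8.76],[0,0,2,0,0,0,8.76],[0,0,2,0,0,0,8.76],[0,0,2,0,0,0,6],[0,0,0.8,0,0,0,4]]]}}

```text
time_s: 2.15
tool_pos: [0.5385, 0.022, 0.1565]
orientation: [2.118, -2.316, -0.003]
contact_force: [0.1, -0.4, -0.1]
gripper_width: 0.0769
finger_force: 0.0
```

>>> {"method": "step_arm", "body": {"series": [[[0,0,0,0,0,0,3],[0,0,0,0,0,0,3]]]}}

```text
time_s: 2.35
tool_pos: [0.5402, 0.0225, 0.1592]
orientation: [-2.121, 2.317, -0.001]
contact_force: [-0.1, 1.0, 0.5]
gripper_width: 0.0613
finger_force: 0.0
```

Run:
```python
from h import *
print(get_state()['tool_pos']);d=snap('wrist','w1.png')
plan([.542,.018,.156],np.pi-.095,1)
```

```text
[0.54022046 0.02252186 0.15921108]
world d(mm) [ 1.6 -4.6 -3.6] turn deg -0.37 tilt [ 1.3e-03  2.0e-04 -1.0e+00]
[0.44, -0.2, 0.36] 0.06
```

View pics/w1.png

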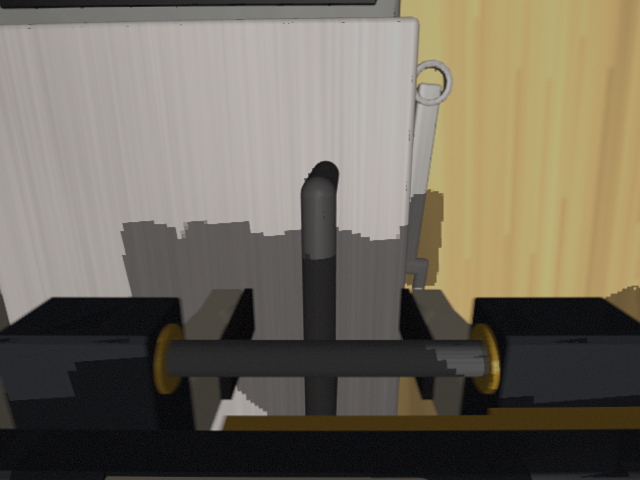

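The bar lies at column 319, centred between the fingertips (228 to 413). I'll close on it.

>>> {"method": "step_arm", "body": {"series": [[[0.3,0,0.1,0,0,0,3],[0,0,0,0,0,0,1.5],[0,0,0,0,0,0,0.9],[0,0,0,0,0,0,0.6],[0,0,0,0,0,0,0.6]]]}}

```text
time_s: 2.9
tool_pos: [0.5397, 0.0194, 0.1577]
orientation: [-2.12, 2.318, -0.0]
contact_force: [8.2, -2.4, -5.1]
gripper_width: 0.0174
finger_force: 5.3
```

>>> {"method": "step_arm", "body": {"series": [[[0,0,0,0,0,0,0.6],[0,0,0,0,0,0,0.6],[0,0,0,0,0,0,0.6],[0,0,0,0,0,0,0.6]]]}}

```text
time_s: 3.3
tool_pos: [0.5428, 0.0193, 0.1584]
orientation: [-2.118, 2.314, -0.006]
contact_force: [12.6, -5.7, -5.8]
gripper_width: 0.0108
finger_force: 30.0
```

>>> {"method": "step_arm", "body": {"series": [[[0,-0.1,0,0,0,0,0.6],[0,0,0,0,0,0,0.6]]]}}

```text
time_s: 3.5
tool_pos: [0.5427, 0.0192, 0.158]
orientation: [-2.119, 2.316, -0.004]
contact_force: [8.5, -3.3, -4.7]
gripper_width: 0.0109
finger_force: 30.0
```

>>> {"method": "step_arm", "body": {"series": [[[0,0,0.05,0,0,0,0.6],[0,0,0,0,0,0,0.6]]]}}

```text
time_s: 3.7
tool_pos: [0.5425, 0.0192, 0.1576]
orientation: [-2.119, 2.316, -0.004]
contact_force: [7.1, -2.6, -2.8]
gripper_width: 0.011
finger_force: 30.0
```

>>> {"method": "step_arm", "body": {"series": [[[0.05,-0.17,0.05,0,0,0,0.6],[0,0,0,0,0,0,0.6]]]}}

```text
time_s: 3.9
tool_pos: [0.5422, 0.0192, 0.1567]
orientation: [-2.12, 2.318, 0.001]
contact_force: [-0.6, 3.4, 2.3]
gripper_width: 0.011
finger_force: 30.0
```

>>> {"method": "step_arm", "body": {"series": [[[0,0,-0.15,0,0,0,0.6],[0,0,0,0,0,0,0.6]]]}}

```text
time_s: 4.1
tool_pos: [0.5428, 0.0191, 0.1582]
orientation: [-2.12, 2.317, -0.0]
contact_force: [3.1, 3.3, -1.5]
gripper_width: 0.011
finger_force: 30.0
```

>>> {"method": "step_arm", "body": {"series": [[[0,0,-0.2,0,0,0,0.6],[0,0,0,0,0,0,0.6]]]}}

```text
time_s: 4.3
tool_pos: [0.5435, 0.0191, 0.1602]
orientation: [-2.119, 2.316, -0.002]
contact_force: [6.8, 2.5, -5.9]
gripper_width: 0.0107
finger_force: 30.0
```

>>> {"method": "step_arm", "body": {"series": [[[0,0,-0.1,0,0,0,0.6],[0,0,0,0,0,0,0.6]]]}}

```text
time_s: 4.5
tool_pos: [0.5439, 0.019, 0.1612]
orientation: [-2.119, 2.316, -0.003]
contact_force: [8.5, 0.9, -6.5]
gripper_width: 0.0107
finger_force: 30.0
```

>>> {"method": "step_arm", "body": {"series": [[[0,-0.15,-0.2,0,0,0,0.6],[0,0,0,0,0,0,0.6]]]}}

```text
time_s: 4.7
tool_pos: [0.5446, 0.0189, 0.1629]
orientation: [-2.12, 2.317, -0.001]
contact_force: [5.5, 3.4, -5.8]
gripper_width: 0.0111
finger_force: 30.0
```

>>> {"method": "step_arm", "body": {"series": [[[0,-0.1,-0.2,0,0,0,0.6],[0,0,0,0,0,0,0.6]]]}}

```text
time_s: 4.9
tool_pos: [0.5454, 0.0189, 0.1648]
orientation: [-2.12, 2.317, -0.0]
contact_force: [5.1, 3.6, -6.3]
gripper_width: 0.0111
finger_force: 30.0
```

Run:
```python
from h import *
d=snap('scene','s1.png');im=d['image'][200:320,190:390];cv2.imwrite('pics/s1c.png',cv2.resize(im[:,:,::-1],None,fx=4,fy=4,interpolation=cv2.INTER_CUBIC))
```

```text
(no output)
```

View pics/s1c.png

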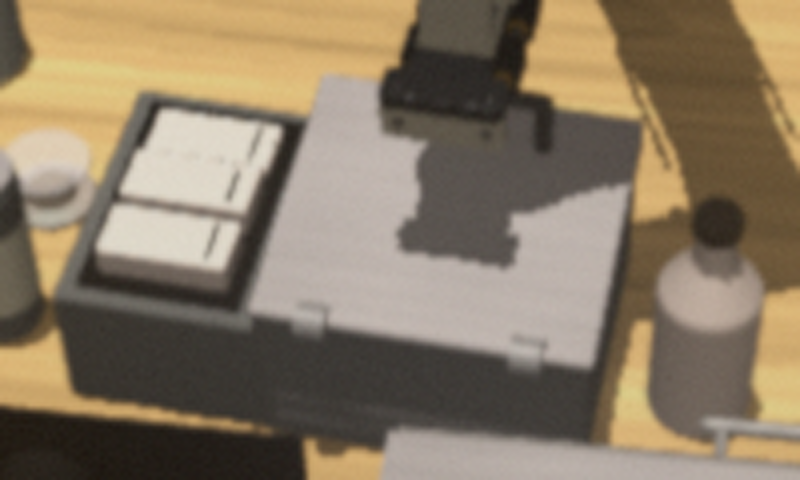

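The lid's front edge is at about crop (330,78), with the hand on the handle. The handle has risen 8 mm at a constant force of about 6 N, which looks like a loose lid. I'll compare the edge with the first picture.

Run:
```python
from h import *
a=load('s0.png')['image'];b=load('s1.png')['image']
for u in (275,278,282,346):
  for im in (a,b): print(u,im[212:238,u,2].tolist())
```

```text
275 [97, 105, 108, 111, 115, 116, 115, 117, 125, 142, 154, 157, 158, 158, 158, 161, 156, 157, 157, 157, 159, 161, 159, 160, 160, 161]
275 [103, 109, 114, 116, 119, 124, 130, 149, 163, 168, 166, 167, 170, 170, 168, 169, 167, 165, 169, 170, 170, 167, 171, 171, 172, 172]
278 [95, 103, 107, 111, 113, 113, 115, 115, 117, 137, 155, 157, 160, 158, 158, 160, 157, 158, 157, 158, 161, 160, 160, 159, 162, 161]
278 [102, 107, 112, 117, 118, 119, 128, 147, 166, 171, 170, 166, 169, 172, 169, 169, 167, 166, 167, 168, 171, 172, 169, 171, 172, 174]
282 [97, 101, 105, 110, 112, 113, 113, 112, 115, 125, 143, 156, 160, 159, 159, 160, 160, 159, 157, 159, 162, 161, 163, 160, 160, 162]
282 [101, 107, 113, 114, 120, 121, 119, 131, 151, 164, 169, 170, 169, 169, 171, 167, 167, 167, 170, 172, 171, 172, 173, 172, 174, 174]
346 [112, 110, 111, 108, 106, 104, 103, 102, 106, 111, 114, 116, 113, 113, 115, 121, 118, 112, 118, 137, 153, 158, 155, 156, 154, 159]
346 [48, 50, 55, 53, 57, 63, 75, 89, 97, 105, 115, 116, 117, 118, 120, 123, 115, 95, 81, 72, 73, 73, 72, 71, 73, 74]
```

The edge has risen about 2 px, so the lid is loose. I'll press it down through the handle.

>>> {"method": "step_arm", "body": {"series": [[[0,0.15,0.4,0,0,0,0.6],[0,0.1,0.3,0,0,0,0.6],[0,0.05,0.2,0,0,0,0.6],[0,0,0,0,0,0,0.6]]]}}

```text
time_s: 5.35
tool_pos: [0.5421, 0.0191, 0.1565]
orientation: [-2.12, 2.317, -0.001]
contact_force: [1.2, 4.7, 0.5]
gripper_width: 0.011
finger_force: 30.0
```

>>> {"method": "step_arm", "body": {"series": [[[0,0.06,0.2,0,0,0,0.6],[0,0,0,0,0,0,0.6]]]}}

```text
time_s: 5.55
tool_pos: [0.5412, 0.0192, 0.1541]
orientation: [-2.12, 2.317, 0.0]
contact_force: [2.4, 5.7, -4.9]
gripper_width: 0.0113
finger_force: 30.0
```

>>> {"method": "step_arm", "body": {"series": [[[0,0.03,0.1,0,0,0,0.6],[0,0,0,0,0,0,0.6]]]}}

```text
time_s: 5.75
tool_pos: [0.5406, 0.0192, 0.1524]
orientation: [-2.12, 2.318, 0.001]
contact_force: [2.6, 5.5, -6.4]
gripper_width: 0.0106
finger_force: 30.0
```

>>> {"method": "step_arm", "body": {"series": [[[0,0.06,0.2,0,0,0,0.6],[0,0,0,0,0,0,0.6]]]}}

```text
time_s: 5.95
tool_pos: [0.54, 0.0193, 0.1505]
orientation: [-2.12, 2.318, 0.001]
contact_force: [1.4, 5.6, -3.3]
gripper_width: 0.0109
finger_force: 30.0
```

>>> {"method": "step_arm", "body": {"series": [[[0,0.03,0.2,0,0,0,0.6],[0,0,0,0,0,0,0.6]]]}}

```text
time_s: 6.15
tool_pos: [0.5398, 0.0193, 0.1496]
orientation: [-2.121, 2.317, 0.0]
contact_force: [-2.5, 6.1, 5.0]
gripper_width: 0.011
finger_force: 30.0
```

>>> {"method": "step_arm", "body": {"series": [[[0.1,0,0.25,0,0,0,0.6],[0,0,0,0,0,0,0.6],[0,0,0,0,0,0,0.6]]]}}

```text
time_s: 6.45
tool_pos: [0.5399, 0.0192, 0.1492]
orientation: [-2.12, 2.315, 0.0]
contact_force: [-11.8, 13.1, 21.4]
gripper_width: 0.0108
finger_force: 30.0
```

>>> {"method": "step_arm", "body": {"series": [[[0,0,-0.3,0,0,0,0.6],[0,0,0,0,0,0,0.6]]]}}

```text
time_s: 6.65
tool_pos: [0.5398, 0.0193, 0.1498]
orientation: [-2.119, 2.316, 0.002]
contact_force: [-0.3, 9.7, -2.7]
gripper_width: 0.0107
finger_force: 30.0
```

>>> {"method": "step_arm", "body": {"series": [[[0,0,-0.2,0,0,0,0.6],[0,0,0,0,0,0,0.6]]]}}

```text
time_s: 6.85
tool_pos: [0.5402, 0.0192, 0.1511]
orientation: [-2.119, 2.316, 0.001]
contact_force: [3.4, 9.3, -7.7]
gripper_width: 0.0111
finger_force: 30.0
```

The stiffness is now about 4 N/mm, as for a caught lid. I'll tug to about 10 N and hold.

>>> {"method": "step_arm", "body": {"series": [[[-0.15,-0.05,-0.1,0,0,0,0.6],[0,0,0,0,0,0,0.6]]]}}

```text
time_s: 7.05
tool_pos: [0.5403, 0.0193, 0.1516]
orientation: [2.12, -2.318, -0.001]
contact_force: [5.5, 1.8, -8.4]
gripper_width: 0.0109
finger_force: 30.0
```

>>> {"method": "step_arm", "body": {"series": [[[0,0,0,0,0,0,0.6],[0,0,0,0,0,0,0.6],[0,0,0,0,0,0,0.6],[0,0,0,0,0,0,0.6],[0,0,0,0,0,0,0.6]]]}}

```text
time_s: 7.55
tool_pos: [0.5403, 0.0193, 0.1515]
orientation: [2.12, -2.318, -0.001]
contact_force: [5.4, 3.2, -8.0]
gripper_width: 0.0109
finger_force: 30.0
```

>>> {"method": "step_arm", "body": {"series": [[[0,-0.1,-0.08,0,0,0,0.6],[0,0,0,0,0,0,0.6]]]}}

```text
time_s: 7.75
tool_pos: [0.5405, 0.0193, 0.152]
orientation: [2.119, -2.317, -0.003]
contact_force: [2.8, 4.5, -9.6]
gripper_width: 0.0108
finger_force: 30.0
```

>>> {"method": "step_arm", "body": {"series": [[[0,0,-0.03,0,0,0,0.6],[0,0,0,0,0,0,0.6],[0,0,0,0,0,0,0.6],[0,0,0,0,0,0,0.6],[0,0,0,0,0,0,0.6]]]}}

```text
time_s: 8.25
tool_pos: [0.5406, 0.0193, 0.1524]
orientation: [2.119, -2.317, -0.002]
contact_force: [3.1, 4.1, -10.3]
gripper_width: 0.0108
finger_force: 30.0
```

>>> {"method": "step_arm", "body": {"series": [[[0,0,0,0,0,0,0.6],[0,0,0,0,0,0,0.6],[0,0,0,0,0,0,0.6]]]}}

```text
time_s: 8.55
tool_pos: [0.5406, 0.0192, 0.1524]
orientation: [2.119, -2.317, -0.002]
contact_force: [3.2, 3.1, -10.6]
gripper_width: 0.011
finger_force: 30.0
```

It held at over 10 N for 0.8 s. I'll relax, let go and rise.

>>> {"method": "step_arm", "body": {"series": [[[0,0.05,0.25,0,0,0,0.6],[0,0,0,0,0,0,0.6],[0,0,0,0,0,0,5],[0,0,0,0,0,0,5],[0,0,0,0,0,0,5]]]}}

```text
time_s: 9.05
tool_pos: [0.5411, 0.0188, 0.1517]
orientation: [-2.121, 2.318, -0.001]
contact_force: [-0.1, 0.3, 0.2]
gripper_width: 0.0295
finger_force: 0.0
```

>>> {"method": "step_arm", "body": {"series": [[[0,0,0,0,0,0,5],[0,0,0,0,0,0,5],[0,0,-1,0,0,0,5],[0,0,-2,0,0,0,5]]]}}

```text
time_s: 9.45
tool_pos: [0.5401, 0.0189, 0.1808]
orientation: [2.119, -2.316, -0.002]
contact_force: [0.3, -0.2, -0.1]
gripper_width: 0.0496
finger_force: 0.0
```

>>> {"method": "step_arm", "body": {"series": [[[0,0,-3,0,0,0,5],[0,0,-2,0,0,0,3],[0,0,0,0,0,0,0],[0,0,0,0,0,0,0]]]}}

```text
time_s: 9.85
tool_pos: [0.5411, 0.0194, 0.232]
orientation: [-2.12, 2.317, -0.001]
contact_force: [-1.3, 0.0, 0.2]
gripper_width: 0.0315
finger_force: 0.0
```

Run:
```python
from h import *
s=get_state();print(s['tool_pos'],s['contact_force'],s['gripper_width']);plan([.6407,-.1713,.22],np.pi-.09,1)
d=snap('wrist','w2.png')
```

```text
[0.54106243 0.0193509  0.23199101] [-1.26267673  0.009996    0.17636867] 0.031507107877223876
world d(mm) [  99.6 -190.7  -12. ] turn deg -0.06 tilt [ 1.3e-03  7.0e-04 -1.0e+00]
[18.11, -11.62, 1.2] 0.01
```

>>> {"method": "step_arm", "body": {"series": [[[3.6,-2.3,0,0,0,0,0],[3.6,-2.3,0,0,0,0,0],[3.6,-2.3,0,0,0,0,0],[3.6,-2.3,0,0,0,0,0],[3.7,-2.4,0,0,0,0,0]]]}}

```text
time_s: 10.4
tool_pos: [0.6405, -0.1728, 0.23]
orientation: [2.12, -2.317, -0.002]
contact_force: [0.4, 1.1, 0.0]
gripper_width: 0.0007
finger_force: 0.0
```

>>> {"method": "step_arm", "body": {"series": [[[0,0,3,0,0,0,0],[0,0,3,0,0,0,0],[0,0,1.5,0,0,0,0],[0,0,0,0,0,0,0]]]}}

```text
time_s: 10.8
tool_pos: [0.6381, -0.1713, 0.152]
orientation: [2.116, -2.315, -0.008]
contact_force: [-0.2, -0.5, 1.0]
gripper_width: 0.0005
finger_force: 0.0
```

Run:
```python
from h import *
s=get_state();print(s['tool_pos'],s['contact_force'],s['gripper_width']);plan([.6407,-.1713,.129],np.pi-.09,1)
d=snap('wrist','w3.png')
```

```text
[ 0.63807491 -0.17133971  0.15202491] [-0.16303419 -0.49184182  1.02184058] 0.0005203667317013518
world d(mm) [  2.6   0.  -23. ] turn deg -0.02 tilt [-7.2e-03  5.0e-04 -1.0e+00]
[-0.03, -0.28, 2.3] 0.0
```

View pics/w3.png

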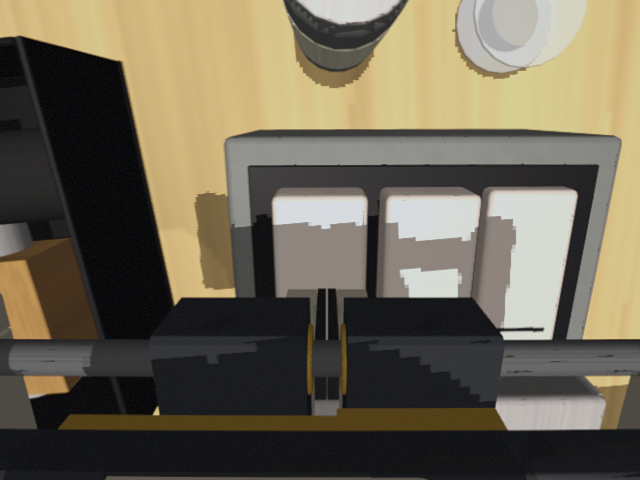

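The fingers are at column 327, over the rear key (273 to 367) and slightly toward the middle one. I'll shift 3 mm to the rear and press.

>>> {"method": "step_arm", "body": {"series": [[[0,-0.3,1.0,0,0,0,0],[0,0,1.0,0,0,0,0],[0,0,0.7,0,0,0,0],[0,0,0,0,0,0,0]]]}}

```text
time_s: 11.25
tool_pos: [0.6432, -0.1714, 0.1283]
orientation: [2.12, -2.317, -0.001]
contact_force: [0.3, 1.0, 1.4]
gripper_width: 0.0002
finger_force: 0.8
```

>>> {"method": "step_arm", "body": {"series": [[[0,0,0.5,0,0,0,0],[0,0,0.4,0,0,0,0],[0,0,0,0,0,0,0]]]}}

```text
time_s: 11.55
tool_pos: [0.6436, -0.1716, 0.1199]
orientation: [-2.12, 2.318, -0.0]
contact_force: [0.4, 1.0, 1.1]
gripper_width: 0.0003
finger_force: 0.6
```

>>> {"method": "step_arm", "body": {"series": [[[0,0,0.3,0,0,0,0],[0,0,0,0,0,0,0]]]}}

```text
time_s: 11.75
tool_pos: [0.6435, -0.1716, 0.117]
orientation: [-2.12, 2.318, -0.0]
contact_force: [1.1, -0.5, 0.6]
gripper_width: 0.0003
finger_force: 0.3
```

>>> {"method": "step_arm", "body": {"series": [[[0,0,0.3,0,0,0,0],[0,0,0,0,0,0,0]]]}}

```text
time_s: 11.95
tool_pos: [0.6436, -0.1716, 0.1141]
orientation: [-2.12, 2.318, -0.0]
contact_force: [-0.1, 1.3, 3.3]
gripper_width: 0.0004
finger_force: 1.8
```

>>> {"method": "step_arm", "body": {"series": [[[0,0,0.2,0,0,0,0],[0,0,0,0,0,0,0]]]}}

```text
time_s: 12.15
tool_pos: [0.6436, -0.1716, 0.1133]
orientation: [-2.121, 2.317, -0.001]
contact_force: [-2.9, 1.2, 8.6]
gripper_width: 0.0008
finger_force: 4.6
```

It's at the stop with 8.6 N. I'll rise and check.

>>> {"method": "step_arm", "body": {"series": [[[0,0,-1,0,0,0,0],[0,0,-3,0,0,0,0],[0,0,-4,0,0,0,0],[0,0,-4,0,0,0,0],[0,0,0,0,0,0,0]]]}}

```text
time_s: 12.65
tool_pos: [0.646, -0.1724, 0.2391]
orientation: [-2.117, 2.313, -0.012]
contact_force: [-0.3, -0.3, -0.3]
gripper_width: 0.0004
finger_force: 0.0
```

>>> {"method": "step_arm", "body": {"series": [[[0,4.9,0,0,0,0,0],[0,4.9,0,0,0,0,0],[0,4.9,0,0,0,0,0],[0,0,0,0,0,0,0]]]}}

```text
time_s: 13.05
tool_pos: [0.491, -0.1583, 0.2323]
orientation: [2.119, -2.319, -0.003]
contact_force: [2.3, -0.1, 0.9]
gripper_width: 0.0008
finger_force: 0.0
```

Run:
```python
from h import *
s=snap('scene','s2.png')['image'][205:310,165:390];cv2.imwrite('pics/s2c.png',cv2.resize(s[:,:,::-1],None,fx=3.5,fy=3.5,interpolation=cv2.INTER_CUBIC))
b=load('s2.png')['image']
for u in (275,278): print(u,b[212:238,u,2].tolist())
```

```text
275 [103, 111, 116, 118, 119, 119, 122, 122, 123, 121, 110, 91, 75, 72, 75, 72, 73, 74, 71, 67, 73, 73, 85, 119, 152, 164]
278 [103, 105, 113, 115, 118, 121, 120, 121, 122, 123, 122, 105, 87, 74, 75, 75, 73, 74, 74, 72, 72, 72, 82, 110, 146, 163]
```

View pics/s2c.png

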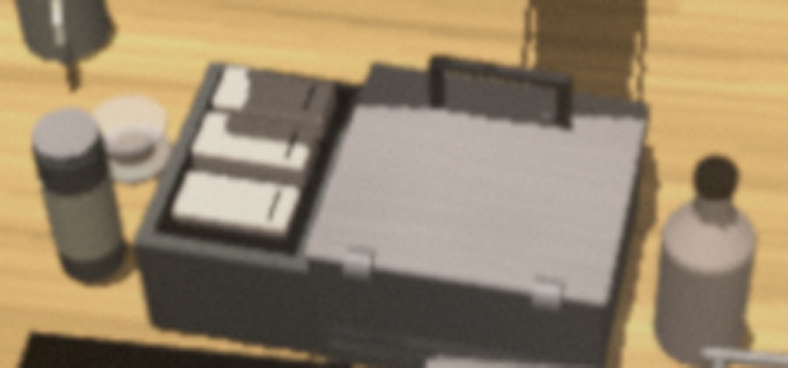

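The rear key at crop (235,205) sits low, with the front and middle keys up. The lid's edge is about 2 px lower than at the start, so it is shut, and everything around the dryer is unmoved.

```bash
python3 -c "
from bench import *
print(hand_in())"
```

```text
the job is handed in; nothing more can be done
None
```

The lid came up on the first tug, so I pressed it shut and it then held a tug of about 10 N for 0.8 s; after letting go I pressed the rear key home, the last picture shows it down with the front and middle keys up, and I handed the job in at about 13 s.

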